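# Load a cranked air pipe into the leak-test drawer

### The job

Load the Z-shaped cranked pipe into the leak-test bench: turn it so that its two ends rest down in the two V rests of the pulled-out drawer, one end in the low fixed rest and the other in the raised swing rest, letting go of it only once both ends rest, so that it never drops or swings down, and never forcing it. Then press the drawer's release lever and push the drawer fully home under the guard with the pipe still in its rests. Leave everything else on the bench where it is.

Things in the scene. Friction and masses are not known exactly. Their poses are not given: they have to be found in the camera images.
- pipe_center (a point): Pipe to load: 12 mm steel tube bent square twice into a flat Z, 0.26 kg, lying flat. Point: middle of the middle piece, centre of mass, 12 mm above the table. Axes: y along the middle piece (straight to +-36 mm), x along the ends: one runs to -x at y = -50, the other to +x at y = +50 mm; z square to the Z's plane, up. The ends are alike: either may go in either rest.
- pipe_leg1 (a point): Point on one end's tube centre line, (-52, -50, 0) mm from pipe_center in its axes; belongs at the middle of a V rest. Each end is straight tube from 14 to 85 mm from the middle piece, then a brass nut 24 mm across, 22 mm long, too big for the V. The nuts hold the tube 6 mm off the table.
- pipe_leg2 (a point): The same point on the other end, (+52, +50, 0) mm from pipe_center in its axes.
- low_notch (a point): Low V rest on the drawer: centre line of a tube seated in it, at mid-length of the 30 mm long rest; 98 mm above the table. Axes, moving with the drawer: x level, the way the drawer goes home and along both V grooves; y left; z up. V open upward, sides 60 degrees apart, mouth 26 mm, lips 10 mm above this point. Tray floor 62 mm below it, inside of the drawer front 78 mm to -x.
- swing_pivot (a point): Pivot of the swing arm that bears the other V rest (same size): point on the drawer in line with low_notch, 104 mm along x, same axes. That V's seated centre is 100 mm from here on the +y side, raised 7 to 38 degrees above level, as last clamped: angle not reported, see or feel it. The arm is firm. Its bar is 20 to 28 mm, its pillar 30 to 42 mm to +x. Nothing is under the pipe's middle piece.
- drawer (a joint): Travel of the drawer on its full-extension slides, m: 0 = fully out and locked (start), 0.22 = fully home, its front panel against two low cheeks 50 mm before the guard. 2 to 3 N moves it when unlocked; it stays where left. The panel is upright, 250 mm wide, from 16 to 98 mm above the table.
- lever_pad (a point): Middle of the top of the release lever's black thumb pad (40 mm along x, 56 along y; the drawer's axes), 65 mm above the table, before the left part of the drawer front. The front's outer face is 24 mm to +x and rises 33 mm above the pad, so a finger pressing the pad can also push the front. The pad turns about a rod along x, 36 mm to +y.
- lever (a joint): Angle of the release lever, rad: 0 at rest, sprung; stop at 0.34 (pad about 12 mm down, some 7 N). Beyond about 0.25 the drawer is unlocked; hold the lever down over the first 25 mm of travel, later it no longer matters.
- bench: Leak-test bench: base, clear guard on an aluminium frame (334 mm wide, 270 deep, 205 high) and the drawer with its rests. Origin on the table below the middle of the guard's front opening, x pointing into the guard. The inside is clear for the loaded drawer.
- u_pipe: Another bent pipe, not wanted: U-shaped, both ends to the same side, about 150 by 110 mm. Leave it.
- relay_valve: Round aluminium brake valve with three ports, 100 mm across, 92 mm high. Leave it.
- dial_gauge: Pressure gauge lying on its back, 100 mm across, 26 mm high. Leave it.
- parts_bin: Grey open bin, 160 by 110 by 55 mm. Leave it.
- leak_spray: White bottle, 60 mm across, 170 mm high. Leave it.
- spanner: Steel spanner, 190 mm long, lying flat. Leave it.
- tee: Small brass tee fitting, about 70 mm long, 24 mm high. Leave it.
- seal_ring: Steel ring, 48 mm across, 10 mm high. Leave it.

How it is judged:
By the outcome, as a careful person would: the job done as asked, in the order asked, and still so for the second after the job is handed in, with the robot touching nothing.
It also fails if it takes over 72 s, if anything falls off the work surface, if the arm or the gripper's body presses on something with over 40 N, if the wrist force passes 120 N, or if a joint passes its speed limit or range.

### The arm

A 6-joint arm with a two-finger parallel gripper is mounted at the origin on the work surface. World frame = base frame: x ahead of the robot, y to its left, z up, the work surface at z = 0. Lengths are in m, angles in degrees, forces in N, time in s.
With the tool pointing down it reaches from about 0.35 to 0.875 m from the base axis. Payload 4.2 kg.
Tool frame: the origin (TCP) lies midway between the tips of the shut fingers; the grasp point (between the pads) lies 19 mm behind it; z points along the fingers, y is the line along which they close (so a half turn about z gives the same grasp; the last joint's range is limited). The gripper opens to 87 mm and grips with 3 to 60 N. Pads are 19 mm wide; open, the fingers measure 117 mm over their backs; the gripper's body (75 mm by 190 mm) begins 51 mm behind the grasp point.
Start: joints at [90.734, 22.042, 0.453, 0, -68.411, -14.817], TCP at [0.152, 0.606, 0.223] pointing down, gripper open.
Joint ranges: [-179.83, 179.83], [-69.29, 118.12], [-61.27, 80.66], [-181.25, 117.63], [-171.15, -9.14], [-177.46, 177.46]. Speed limits (degrees/s): [159.86, 159.86, 180, 180, 180, 180].

### API

Orientations are given as a 3x3 rotation matrix whose columns are the frame's x, y, z axes.
In Python, from station import sense, capture, finish_job, silhouettes, landmark_of gives the robot as it stands.
- The arm moves only by the tool step_arm, never from a script. Its arguments are lists of equal length, an entry for each row: "linear": the shift along the tool's x, y, z in mm, a list of three; "delta_rot": the turn, a rotation vector about the tool's x, y, z in rad, a list of three; "grip": the finger opening in mm, from 0 to 87. A call has 1 to 10 rows; each row shifts and turns the commanded pose from where the row before left it, along the tool's axes as they then stand; what a row does not reach is not made up. A row lasts 1/8 s, in which the tool goes at most 62.5 mm and 10.7 degrees, less where a joint would pass 70% of its speed; a pose out of reach is approached as far as the arm can. A call with a gripper value outside its range is refused whole. The fingers move at their own pace and stop on an object; the grip force is fixed at half the most. Time passes only in rows, so rows that do not move let the fingers close. It gives the time, the measured TCP pose, the force, the opening and the grip force at its end, in the units of the state.
- sense(): the state, without advancing time (a new reading comes with each control period).
- capture(name): name is "scene" or "top" or "wrist"; returns a dict with "img" (400x640x3 uint8, red, green, blue), "fx", "fy", "cx", "cy" (pixels), "world_to_cam" (4x4, takes a point from world to camera coordinates); the wrist camera has in their place "mount" (4x4, takes a point from camera to tool coordinates, whose origin is the TCP and whose axes are the flange's). Camera axes: x right, y up, looking along -z (the intrinsics and any distortion apply to the point x, -y, -z); pixel columns grow to the right and rows downward; lengths in m; the calibration is good to about 2 mm. The wrist camera is an equidistant fisheye: a pixel r from the principal point sees the ray r / f radians off the axis. A picture is of the moment at which its call begins: read the wrist's pose just before it. There is no depth.
- finish_job(): hands the job in; it is judged then, once.
Trained networks look in the newest picture that a camera, given by its name, has taken for a name from the list of things; names that differ only in an ending like _2 or _b are one class to them, and where a whole thing is asked for, a point or a joint stands for the part that bears it (a point fixed in the world has none). Each returns a list of dicts, best first, with "score" (0 to 1); they miss things now and then, are a little off and sometimes report something else, mostly with a low value. They report only what shows in the picture. A call takes as long as a camera call.
- silhouettes(camera, label): "mask" (400x640 bool, what is visible of it) and "point" ([column, row] in pixels, amid what is visible of it).
- landmark_of(camera, label): "point" ([column, row] in pixels: a listed point, or the origin of a listed thing).
The state is a dict: "time_s": time; "joints": joint angles; "joint_velocities": joint speeds; "effort": joint torques, N m; "tcp_pos": TCP position; "ee_rot": TCP orientation; "wrist_force": force on the tool from outside, world axes, zero at the start; "moment": the same for the moment, N m; "gripper_width": opening from 0.0 (shut) to 1.0 (fully open); "gripper_force": force on a finger pad.
Only numpy, scipy, OpenCV 4.12 (cv2) and the standard library are available. Lean on these libraries where they do the work, as an engineer would, in place of code of your own. Each camera call takes 0.05 s, during which the arm holds its last target. There are 200 camera calls.

## Working session

There is one attempt and no reset: what is moved stays moved. The work goes in short steps, Python scripts to look and compute and a tool call to move; the robot and the scene stay as the last step left them, time stands still between calls to the robot, and variables do not carry over. Pictures are saved under pics/ and viewed, at most 10 in all, crops included, and the job is handed in when it is done.

Besides the shell and the picture viewer there is one more tool, called as name(argument=value, ...), one argument or row to a line, values as JSON. step_arm: Moves the arm, as the interface text tells. Its arguments: {"type":"object","properties":{"linear":{"type":"array"},"delta_rot":{"type":"array"},"grip":{"type":"array"}},"required":["linear","delta_rot","grip"]}

```bash
mkdir -p pics; ls; cat > h.py <<'E'
import numpy as np, cv2
from station import sense, capture, finish_job, silhouettes, landmark_of
def ray(c,px):
    T=np.linalg.inv(c['world_to_cam']); x=(px[0]-c['cx'])/c['fx']; y=(px[1]-c['cy'])/c['fy']
    d=T[:3,:3]@np.array([x,-y,-1.]); return T[:3,3],d/np.linalg.norm(d)
def atz(c,px,z):
    o,d=ray(c,px); return o+d*(z-o[2])/d[2]
def proj(c,p):
    q=(np.array(c['world_to_cam'])@np.r_[p,1])[:3]; return np.array([c['cx']+c['fx']*q[0]/-q[2], c['cy']+c['fy']*(-q[1])/-q[2]])
def tri(rs):
    A=sum(np.eye(3)-np.outer(d,d) for o,d in rs); b=sum((np.eye(3)-np.outer(d,d))@o for o,d in rs)
    return np.linalg.solve(A,b)
E
python3 - <<'E'
from h import *
cs={n:capture(n) for n in('scene','top')}
for n,c in cs.items(): cv2.imwrite(f'pics/{n}0.png',c['img'][:,:,::-1]); print(n,{k:c[k] for k in c if k!='img'})
P={}
for l in['pipe_center','pipe_leg1','pipe_leg2','low_notch','swing_pivot','lever_pad','bench','u_pipe']:
    for n in cs:
        r=landmark_of(n,l); print(l,n,[(np.round(a['point'],1).tolist(),round(a['score'],2)) for a in r[:3]])
        if r: P[l,n]=r[0]['point']
Z={'pipe_center':.012,'pipe_leg1':.012,'pipe_leg2':.012,'low_notch':.098,'lever_pad':.065,'swing_pivot':.098,'bench':0,'u_pipe':.012}
for l in Z:
    ks=[n for n in cs if (l,n) in P]
    print(l,[np.round(atz(cs[n],P[l,n],Z[l]),4) for n in ks], np.round(tri([ray(cs[n],P[l,n]) for n in ks]),4) if len(ks)>1 else '')
s=sense(); print(s)
E
```

```text
pics
scene {'fx': 469.2344140634096, 'fy': 469.2344140634096, 'cx': 321.53141603800276, 'cy': 192.3202888954116, 'world_to_cam': array([[ 0.78752602,  0.61599301, -0.01885126, -0.41905571],
       [-0.39134755,  0.52348613,  0.75684171,  0.14824771],
       [ 0.47607757, -0.58865515,  0.65332631, -1.77668093],
       [ 0.        ,  0.        ,  0.        ,  1.        ]])}
top {'fx': 413.2151988596584, 'fy': 413.2151988596584, 'cx': 319.8930992927361, 'cy': 192.44180368161906, 'world_to_cam': array([[-0.00915201, -0.99989498,  0.01123729,  0.00438061],
       [ 0.99255675, -0.00771894,  0.1215381 , -0.57679568],
       [-0.1214386 ,  0.01226597,  0.99252315, -1.48105158],
       [ 0.        ,  0.        ,  0.        ,  1.        ]])}
pipe_center scene [([231.1, 260.4], 0.66)]
pipe_center top [([412.2, 221.5], 0.75)]
pipe_leg1 scene [([216.4, 276.9], 0.87), ([248.3, 245.6], 0.65)]
pipe_leg1 top [([429.6, 218.6], 0.68), ([390.7, 223.8], 0.56)]
pipe_leg2 scene [([216.4, 276.9], 0.87), ([248.3, 245.6], 0.65)]
pipe_leg2 top [([429.6, 218.6], 0.68), ([390.7, 223.8], 0.56)]
low_notch scene [
[... 1427 characters left out ...]
 -6.84102597e+01, -1.48174325e+01]), 'joint_velocities': array([-0.00056459,  0.0437333 , -0.04481687,  0.09917373,  0.06745928,
        0.09365555]), 'effort': array([ 1.78842229e-04, -3.90455890e+01,  1.87621754e+01,  4.22450915e+00,
        1.55367289e-02, -7.15727083e-06]), 'tcp_pos': array([0.15206559, 0.60620071, 0.22253326]), 'ee_rot': array([[ 9.69928580e-01, -2.43389706e-01, -2.84879036e-05],
       [-2.43389706e-01, -9.69928580e-01, -7.59979660e-06],
       [-2.57815196e-05,  1.43049224e-05, -1.00000000e+00]]), 'wrist_force': array([0.2811135 , 0.36374956, 0.61439133]), 'moment': array([0.02231711, 0.0032207 , 0.0743179 ]), 'gripper_force': 0.0, 'gripper_width': 1.0026026623106725}
```

View pics/top0.png

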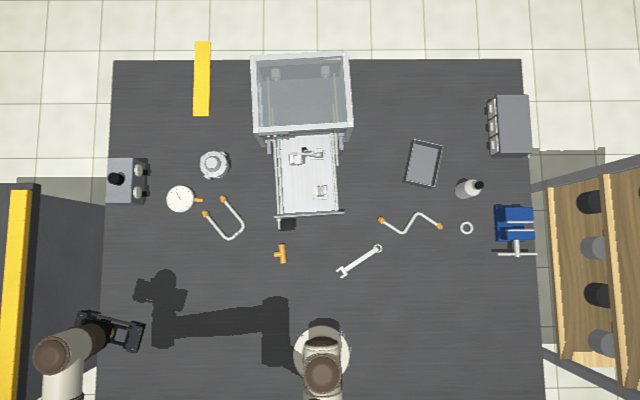

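View pics/scene0.png

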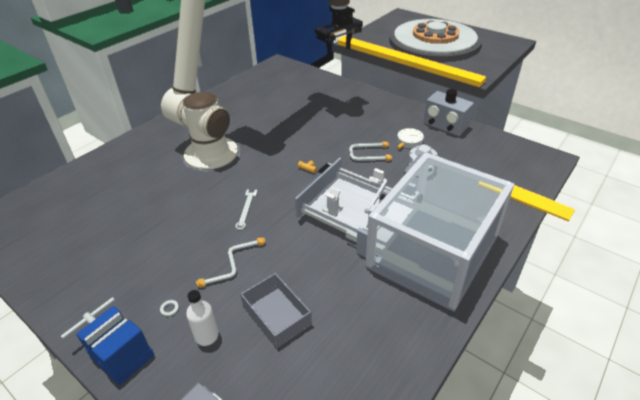

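```bash
cat >> h.py <<'E'
from scipy.spatial.transform import Rotation as Rn
def wray(w,s,px):
    M=np.array(w['mount']); u=(px[0]-w['cx'])/w['fx']; v=(px[1]-w['cy'])/w['fy']; r=np.hypot(u,v)
    k=np.sin(r)/r if r>0 else 1; d=np.array([u*k,-v*k,-np.cos(r)])
    R=s['ee_rot']; return R@M[:3,3]+s['tcp_pos'], R@(M[:3,:3]@d)
def wproj(w,s,p):
    M=np.array(w['mount']); t=s['ee_rot'].T@(np.array(p)-s['tcp_pos']); q=M[:3,:3].T@(t-M[:3,3])
    r=np.arctan2(np.hypot(q[0],q[1]),-q[2]); k=r/np.hypot(q[0],q[1]); return np.array([w['cx']+w['fx']*q[0]*k,w['cy']-w['fy']*q[1]*k])
def Rt(xang,tilt=(0,0,0)):
    a=np.radians(xang); R=np.array([[np.cos(a),np.sin(a),0],[np.sin(a),-np.cos(a),0],[0,0,-1.]])
    return Rn.from_rotvec(np.radians(tilt)).as_matrix()@R
def plan(p,R,n=None,s=None):
    """rows (mm, rad) from measured pose to p,R, shift along axes before turn"""
    s=s or sense(); p0,R0=s['tcp_pos'],s['ee_rot']; rv=Rn.from_matrix(R0.T@R).as_rotvec(); d=np.array(p)-p0
    n=n or int(np.ceil(max(np.linalg.norm(d)/.060,np.linalg.norm(rv)/.18)))
    L=[];Rc=R0
    for i in range(n): L.append(np.round(Rc.T@d/n*1000,1).tolist()); Rc=Rc@Rn.from_rotvec(rv/n).as_matrix()
    print('n',n,'rot',np.round(rv/n,4).tolist()); print(L)
E
python3 - <<'E'
from h import *
s=sense();w=capture('wrist'); print({k:w[k] for k in w if k!='img'})
for n in('scene','top'):
    c=capture(n); print(n,np.linalg.inv(c['world_to_cam'])[:3,3])
plan([0.42,-0.03,0.33],Rt(-14.1),s=s)
plan([0.42,-0.03,0.33],Rt(-90),s=s)
E
```

```text
{'fx': 309.70691628693146, 'fy': 309.70691628693146, 'cx': 324.65570886691773, 'cy': 196.55385730497608, 'mount': array([[ 2.93626158e-04,  9.63973655e-01,  2.65997567e-01,
         7.18056947e-02],
       [ 9.99999929e-01, -3.46369496e-04,  1.51373309e-04,
        -7.32684104e-04],
       [ 2.38053325e-04,  2.65997504e-01, -9.63973688e-01,
        -1.63168599e-01],
       [ 0.00000000e+00,  0.00000000e+00,  0.00000000e+00,
         1.00000000e+00]])}
scene [ 1.2338716  -0.8653226   1.04065262]
top [0.39268572 0.01809443 1.54003141]
n 12 rot [0.0, 0.0, 0.0]
[[34.6, 46.0, -9.0], [34.6, 46.0, -9.0], [34.6, 46.0, -9.0], [34.6, 46.0, -9.0], [34.6, 46.0, -9.0], [34.6, 46.0, -9.0], [34.6, 46.0, -9.0], [34.6, 46.0, -9.0], [34.6, 46.0, -9.0], [34.6, 46.0, -9.0], [34.6, 46.0, -9.0], [34.6, 46.0, -9.0]]
n 12 rot [0.0, 0.0, 0.1104]
[[34.6, 46.0, -9.0], [39.4, 41.9, -9.0], [43.8, 37.3, -9.0], [47.6, 32.2, -9.0], [50.9, 26.8, -9.0], [53.5, 21.0, -9.0], [55.5, 15.0, -9.0], [56.9, 8.8, -9.0], [57.5, 2.5, -9.0], [57.4, -3.9, -9.0], [56.6, -10.2, -9.0], [55.2, -16.4, -9.0]]
```

```bash
python3 - <<'E'
from h import *
plan([0.54,0.27,0.29],Rt(-14.1))
E
```

```text
n 9 rot [-0.0, 0.0, 0.0]
[[50.9, 25.7, -7.5], [50.9, 25.7, -7.5], [50.9, 25.7, -7.5], [50.9, 25.7, -7.5], [50.9, 25.7, -7.5], [50.9, 25.7, -7.5], [50.9, 25.7, -7.5], [50.9, 25.7, -7.5], [50.9, 25.7, -7.5]]
```

step_arm(
  linear=[
    [51,26,-7.5],
    [51,26,-7.5],
    [51,26,-7.5],
    [51,26,-7.5],
    [51,26,-7.5],
    [51,26,-7.5],
    [51,26,-7.5],
    [51,26,-7.5],
    [51,26,-7.5],
    [0,0,0],
  ],
  delta_rot=[
    [0,0,0],
    [0,0,0],
    [0,0,0],
    [0,0,0],
    [0,0,0],
    [0,0,0],
    [0,0,0],
    [0,0,0],
    [0,0,0],
    [0,0,0],
  ],
  grip=[60,60,60,60,60,60,60,60,60,60],
)

```text
time_s: 2.3
tcp_pos: [0.5428, 0.265, 0.2902]
ee_rot: [[0.969, -0.249, 0.001], [-0.249, -0.969, -0.0], [0.001, -0.0, -1.0]]
wrist_force: [-0.8, -0.6, -0.4]
gripper_width: 0.691
gripper_force: 0.0
```

```bash
cat > look.py <<'E'
import sys,pickle
from h import *
name,labels=sys.argv[1],sys.argv[2].split(',')
s=sense(); w=capture('wrist'); cv2.imwrite(f'pics/{name}.png',w['img'][:,:,::-1])
print(s['time_s'],s['tcp_pos'])
out={}
Z={'pipe_center':.012,'pipe_leg1':.012,'low_notch':.098,'lever_pad':.065,'swing_pivot':.098}
for l in labels:
    r=landmark_of('wrist',l); out[l]=[a['point'] for a in r]
    for a in r[:3]: 
        o,d=wray(w,s,a['point']); print(l,np.round(a['point'],1),round(a['score'],2),np.round(o+d*(Z[l]-o[2])/d[2],4))
pickle.dump((s,w,out),open(name+'.pkl','wb'))
E
python3 look.py w1 low_notch,swing_pivot,lever_pad; python3 -c "
from h import *
plan([0.54,0.0,0.29],Rt(-14.1))"
```

```text
2.3 [0.5427575  0.26499403 0.29015673]
low_notch [518.7 102.4] 0.68 [ 0.5779 -0.0032  0.098 ]
swing_pivot [615.1 137.4] 0.67 [ 0.4969 -0.2131  0.098 ]
swing_pivot [496.   26.8] 0.59 [0.6797 0.0068 0.098 ]
swing_pivot [221.4  98.5] 0.4 [0.6632 0.3599 0.098 ]
lever_pad [446.7 198.1] 0.87 [0.4651 0.1126 0.065 ]
n 5 rot [0.0, 0.0001, 0.0003]
[[13.1, 52.0, -0.0], [13.1, 52.0, -0.0], [13.1, 52.0, -0.0], [13.1, 52.0, -0.0], [13.1, 52.0, -0.0]]
```

View pics/w1.png

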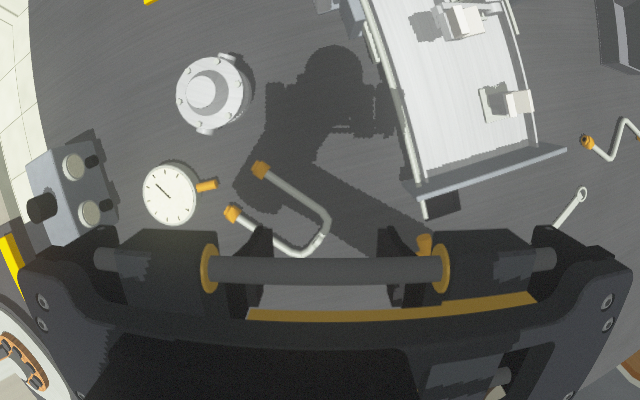

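step_arm(
  linear=[
    [13,52,0],
    [13,52,0],
    [13,52,0],
    [13,52,0],
    [13,52,0],
    [0,0,0],
  ],
  delta_rot=[
    [0,0,0],
    [0,0,0],
    [0,0,0],
    [0,0,0],
    [0,0,0],
    [0,0,0],
  ],
  grip=[60,60,60,60,60,60],
)

```text
time_s: 3.25
tcp_pos: [0.5393, -0.002, 0.2904]
ee_rot: [[0.969, -0.245, 0.0], [-0.245, -0.969, -0.0], [0.0, 0.0, -1.0]]
wrist_force: [-0.4, -0.8, 0.0]
gripper_width: 0.692
gripper_force: 0.0
```

```bash
python3 look.py w2 low_notch,swing_pivot,lever_pad; python3 -c "
from h import *
plan([0.43,-0.30,0.27],Rt(-35))"
```

```text
3.25 [ 0.53929242 -0.00195512  0.29035217]
low_notch [318.4 143.6] 0.97 [ 0.5769 -0.0032  0.098 ]
swing_pivot [288.9  60.2] 0.9 [0.6793 0.0052 0.098 ]
lever_pad [260.  242.8] 0.66 [0.4626 0.1109 0.065 ]
n 6 rot [-0.0001, 0.0, 0.0612]
[[-5.7, 53.1, 3.3], [-2.4, 53.4, 3.3], [0.8, 53.4, 3.3], [4.1, 53.3, 3.3], [7.4, 52.9, 3.3], [10.6, 52.4, 3.3]]
```

View pics/w2.png

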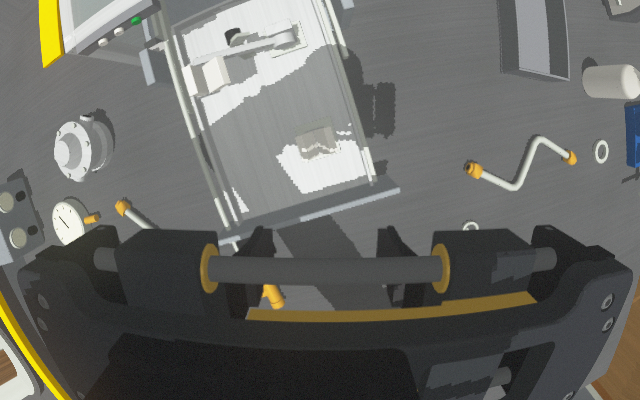

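```bash
python3 - <<'E'
import pickle
from h import *
ln=np.array([.577,-.0032,.098]); pv=np.array([.6795,.0058,.098]); a=np.arctan2(*(pv-ln)[1::-1]); print('yaw',np.degrees(a))
ex=np.array([np.cos(a),np.sin(a),0]); ey=np.array([-ex[1],ex[0],0]); ez=np.array([0,0,1.])
crops=[]
for nm,(u,v) in(('w1',(410,0)),('w2',(170,20))):
    s,w,_=pickle.load(open(nm+'.pkl','rb')); im=w['img'][:,:,::-1][v:v+130,u:u+130].copy(); k=4.4
    im=cv2.resize(im,None,fx=k,fy=k,interpolation=cv2.INTER_CUBIC)
    # low notch box corners lips: at z +10, y +-13, x +-15
    def dot(p,col): 
        q=(wproj(w,s,p)-[u,v]+.5)*k; cv2.circle(im,tuple(int(x) for x in q),2,col,-1)
    for sx in(-15,15):
        for sy in(-13,13): dot(ln+(ex*sx+ey*sy+ez*10)*1e-3,(0,0,255))
        for th,col in((8,(255,0,0)),(22,(0,200,0)),(36,(255,0,255))):
            t=np.radians(th); r=ey*np.cos(t)+ez*np.sin(t); n=ez*np.cos(t)-ey*np.sin(t)
            for sy in(-13,13): dot(pv+(r*(100+sy)+ex*sx+n*10)*1e-3,col)
    crops.append(im[:, :398])if 0 else crops.append(cv2.resize(im,(400,400)))
    crops[-1]=im
o=np.hstack(crops); o=cv2.resize(o,(800,int(800*o.shape[0]/o.shape[1])),interpolation=cv2.INTER_AREA); cv2.imwrite('pics/cmp.png',o)
E
```

```text
yaw 5.017979638634561
```

View pics/cmp.png

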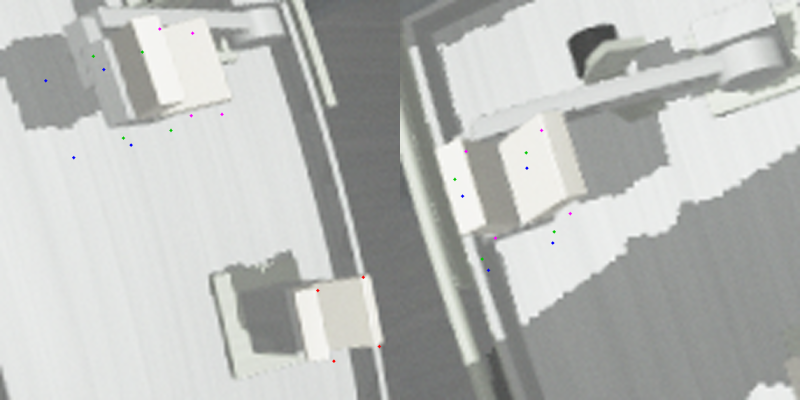

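step_arm(
  linear=[
    [-5.5,53,3],
    [-2.5,53,3],
    [1,53,3],
    [4,53,3],
    [7.5,53,3],
    [10.5,53,3],
    [0,0,0],
  ],
  delta_rot=[
    [0,0,0.061],
    [0,0,0.061],
    [0,0,0.061],
    [0,0,0.061],
    [0,0,0.061],
    [0,0,0.061],
    [0,0,0],
  ],
  grip=[60,60,60,60,60,60,60],
)

```text
time_s: 4.32
tcp_pos: [0.4292, -0.3022, 0.2714]
ee_rot: [[0.817, -0.577, -0.001], [-0.577, -0.817, 0.0], [-0.001, 0.001, -1.0]]
wrist_force: [0.2, 0.0, 0.2]
gripper_width: 0.688
gripper_force: 0.0
```

```bash
python3 look.py w3 pipe_center,pipe_leg1
```

```text
4.325 [ 0.42920589 -0.30221042  0.27144666]
pipe_center [324.1 130.2] 0.57 [ 0.4691 -0.3289  0.012 ]
pipe_leg1 [367.2  93.9] 0.8 [ 0.4768 -0.4056  0.012 ]
pipe_leg1 [293.6 166.6] 0.71 [ 0.4524 -0.2654  0.012 ]
```

```bash
cat > ov.py <<'E'
import pickle,sys
from h import *
ln=np.array([.577,-.0032,.098]); a=np.radians(5.0)
ex=np.array([np.cos(a),np.sin(a),0]); ey=np.array([-ex[1],ex[0],0]); ez=np.array([0,0,1.]); pv=ln+.104*ex
def Vseg(th):
    if th is None: c,r,n=ln,ey,ez
    else:
        t=np.radians(th); r=ey*np.cos(t)+ez*np.sin(t); n=ez*np.cos(t)-ey*np.sin(t); c=pv+.1*r
    P=lambda x,y,z:c+(ex*x+r*y+n*z)*1e-3
    L=[]
    for x in(-15,15): L+=[(P(x,-12.7,10),P(x,0,-12)),(P(x,0,-12),P(x,12.7,10))]
    for y,z in((-12.7,10),(12.7,10)): L.append((P(-15,y,z),P(15,y,z)))
    return L
if __name__=='__main__':
    rows=[]
    for nm,sw,lo in(('w1',(425,0),(485,75)),('w2',(175,45),(285,110))):
        s,w,_=pickle.load(open(nm+'.pkl','rb')); T=[]
        for th in(None,'raw',15,25,35):
            u,v=lo if th is None else sw; k=8/2.5*1.0
            k=160*2/60/1.0*.5*1.0; k=160/62*1.6
            k=160/62
            K=4; im=cv2.resize(w['img'][v:v+62,u:u+62,::-1].copy(),None,fx=K,fy=K,interpolation=cv2.INTER_CUBIC)
            if th!='raw':
                for p,q in Vseg(th):
                    f=lambda p:tuple(int(x) for x in (wproj(w,s,p)-[u,v]+.5)*K); cv2.line(im,f(p),f(q),(0,0,255),1,cv2.LINE_AA)
            T.append(im)
        rows.append(np.hstack([T[0],T[2],T[3]])); rows.append(np.hstack([T[1],T[4]]) ) if 0 else None
        T2=T; rows[-1]=np.hstack([T[0],T[1],T[3]]) if 0 else np.hstack([cv2.resize(t,(200,200),interpolation=cv2.INTER_AREA) for t in (T[0],T[2],T[3],T[4])])
    o=np.vstack(rows); o=cv2.resize(o,(800,400)); cv2.imwrite('pics/ov.png',o)
E
python3 ov.py
```

```text
(no output)
```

View pics/ov.png

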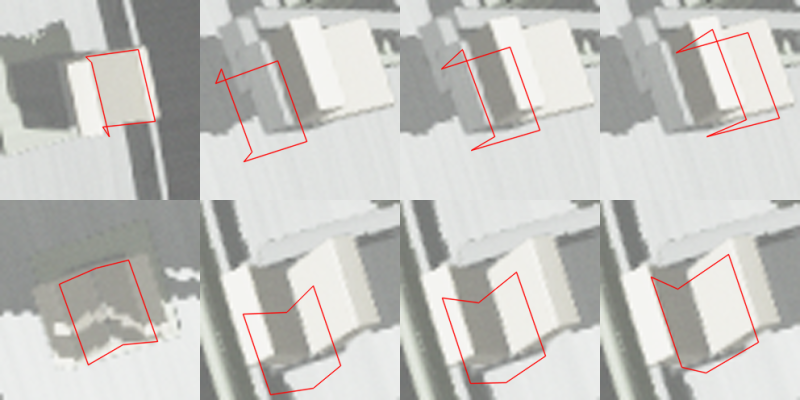

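```bash
python3 - <<'E'
import pickle
from h import *
from ov import *
for nm,a_,b_ in(('w2',(156,12),(222,205)),('w2',(316,5),(370,178)),('w1',(365,10),(420,200))):
    s,w,_=pickle.load(open(nm+'.pkl','rb'))
    for z in(.05,):
        P=[(lambda o,d:o+d*(z-o[2])/d[2])(*wray(w,s,p)) for p in(a_,b_)]; d=P[0]-P[1]; print(nm,P[0].round(3),P[1].round(3),np.degrees(np.arctan2(d[1],d[0])))
# rough theta fit from clicked swing corners (tile px -> img px)
from scipy.optimize import least_squares
t=lambda tx,ty,ox,oy,u,v:np.array([(tx-ox)/3.226+u-.5,(ty-oy)/3.226+v-.5])
obs=[('w2',t(647,268,600,200,175,45),15,12.7,10),('w2',t(670,360,600,200,175,45),-15,12.7,10),('w2',t(735,240,600,200,175,45),15,-12.7,10),('w2',t(757,324,600,200,175,45),-15,-12.7,10),
('w1',t(720,25,600,0,425,0),15,12.7,10),('w1',t(745,108,600,0,425,0),-15,12.7,10),('w1',t(766,22,600,0,425,0),15,-12.7,10),('w1',t(794,102,600,0,425,0),-15,-12.7,10)]
D={n:pickle.load(open(n+'.pkl','rb')) for n in('w1','w2')}
def f(p):
    th,yaw,dx,dy=p; a=np.radians(yaw*10); e=np.array([np.cos(a),np.sin(a),0]); y=np.array([-e[1],e[0],0]); c0=ln+[dx,dy,0]+.104*e
    th=th*10;t_=np.radians(th); r=y*np.cos(t_)+ez*np.sin(t_); n=ez*np.cos(t_)-y*np.sin(t_); out=[]
    for nm,px,X,Y,Zz in obs:
        s,w,_=D[nm]; out.append(wproj(w,s,c0+.1*r+(e*X+r*Y+n*Zz)*1e-3)-px)
    return np.r_[np.concatenate(out)/1.5,(yaw*10-4.9)/1.,dx/.002,dy/.002]
r=least_squares(f,[3.3,.5,0,0],x_scale=[1,.1,.003,.003]); print(r.x*[10,10,1e3,1e3],r.fun.round(1))
E
```

```text
w2 [0.829 0.177 0.05 ] [0.525 0.152 0.05 ] 4.577771454498571
w2 [ 0.754 -0.044  0.05 ] [ 0.511 -0.057  0.05 ] 3.0197065143095507
w1 [0.736 0.162 0.05 ] [0.467 0.148 0.05 ] 3.0536587391092667
[37.31542281  4.55972148  1.81649734  1.46856538] [ 1.  -0.8  2.4 -1.  -1.2  0.8  0.4  1.6  0.3 -1.6  2.   0.  -2.5  0.2
 -1.9  1.3 -0.3  0.9  0.7]
```

```bash
python3 -c "
from h import *
plan([0.466,-0.335,0.13],Rt(-34))"
```

```text
n 3 rot [-0.0001, 0.0, -0.0054]
[[16.4, 2.9, 47.3], [16.4, 2.9, 47.3], [16.4, 3.0, 47.3]]
```

step_arm(
  linear=[
    [16.4,3,47],
    [16.4,3,47],
    [16.4,3,47],
    [0,0,0],
  ],
  delta_rot=[
    [0,0,-0.0054],
    [0,0,-0.0054],
    [0,0,-0.0054],
    [0,0,0],
  ],
  grip=[60,60,60,60],
)

```text
time_s: 4.97
tcp_pos: [0.4642, -0.3341, 0.1271]
ee_rot: [[0.829, -0.559, -0.008], [-0.559, -0.829, 0.004], [-0.009, 0.002, -1.0]]
wrist_force: [-0.3, -0.0, 0.7]
gripper_width: 0.69
gripper_force: 0.0
```

```bash
python3 look.py w4 pipe_center,pipe_leg1; python3 - <<'E'
from h import *
import pickle
s,w,_=pickle.load(open('w4.pkl','rb'))
m=silhouettes('wrist','pipe_center'); m=m[0]['mask']; ys,xs=np.nonzero(m)
P=np.array([(lambda o,d:(o+d*(.012-o[2])/d[2])[:2])(*wray(w,s,(x,y))) for x,y in zip(xs,ys)])
print(len(P),P.min(0),P.max(0))
# template fit: distance of mask points to Z centreline, symmetric
from scipy.optimize import minimize
seg=[((-.107,-.05),(0,-.05)),((0,-.05),(0,.05)),((0,.05),(.107,.05))]
def dist(Q):
    D=[]
    for a,b in seg:
        a,b=np.array(a),np.array(b); t=np.clip((Q-a)@(b-a)/((b-a)@(b-a)),0,1)[:,None]; D.append(np.linalg.norm(Q-a-t*(b-a),axis=1))
    return np.min(D,0)
def f(p):
    a=np.radians(p[2]); R=np.array([[np.cos(a),-np.sin(a)],[np.sin(a),np.cos(a)]]); d=dist((P-np.array(p[:2])/1e3)@R); return np.mean(np.minimum(d,.015)**2)*1e6
r=minimize(f,[466,-335,-124],method='Nelder-Mead',options=dict(initial_simplex=np.array([[466,-335,-124],[472,-335,-124],[466,-329,-124],[466,-335,-120]]))); print(r.x,r.fun)
E
```

```text
4.975 [ 0.46423108 -0.33409274  0.12710548]
pipe_center [321.6 190.4] 0.81 [ 0.4657 -0.3314  0.012 ]
pipe_leg1 [381.1 140.9] 0.85 [ 0.4741 -0.4021  0.012 ]
pipe_leg1 [  2.6 170.8] 0.32 [0.7574 0.0411 0.012 ]
4244 [ 0.42278556 -0.45482232] [ 0.506701   -0.20987128]
[ 464.4442232  -332.44678515 -123.93004022] 21.528765552674834
```

step_arm(
  linear=[
    [-0.4,-1.8,45],
    [0,0,45],
    [0,0,20],
    [0,0,13],
    [0,0,0],
    [0,0,0],
  ],
  delta_rot=[
    [0,0,0],
    [0,0,0],
    [0,0,0],
    [0,0,0],
    [0,0,0],
    [0,0,0],
  ],
  grip=[60,60,60,60,60,60],
)

```text
time_s: 5.92
tcp_pos: [0.4669, -0.335, 0.0096]
ee_rot: [[0.828, -0.561, 0.003], [-0.561, -0.828, -0.001], [0.003, -0.001, -1.0]]
wrist_force: [0.8, 0.2, 0.5]
gripper_width: 0.695
gripper_force: 0.0
```

step_arm(
  linear=[
    [0,0,0],
    [0,0,0],
    [0,0,0],
    [0,0,0],
    [0,0,0],
    [0,0,0],
  ],
  delta_rot=[
    [0,0,0],
    [0,0,0],
    [0,0,0],
    [0,0,0],
    [0,0,0],
    [0,0,0],
  ],
  grip=[0,0,0,0,0,0],
)

```text
time_s: 6.68
tcp_pos: [0.4658, -0.3346, 0.008]
ee_rot: [[0.828, -0.561, -0.0], [-0.561, -0.828, 0.0], [-0.0, 0.0, -1.0]]
wrist_force: [0.1, -0.3, 0.5]
gripper_width: 0.127
gripper_force: 30.0
```

```bash
python3 -c "
from h import *
s=sense(); print(s['time_s'],s['tcp_pos'],s['ee_rot'],s['gripper_width'],s['gripper_force'],s['wrist_force'],s['moment'],s['joints'])"
```

```text
6.675 [ 0.46583227 -0.33464465  0.00799019] [[ 8.27820395e-01 -5.60993216e-01 -7.02583061e-05]
 [-5.60993216e-01 -8.27820398e-01  2.42315279e-05]
 [-7.17549817e-05  1.93550801e-05 -9.99999997e-01]] 0.1274099414720503 30.001645982265472 [ 0.1422057  -0.34316054  0.49528306] [ 0.05411639 -0.03346803  0.01654454] [-1.95157818e+01  3.08444607e+01 -2.08842769e+01  5.84138162e-05
 -3.82755204e+01  7.53912228e+01]
```

step_arm(
  linear=[
    [0,0,0],
    [0,0,0],
    [0,0,3],
    [0,0,2],
    [0,0,0],
    [0,0,0],
    [0,0,0],
    [0,0,0],
  ],
  delta_rot=[
    [0,0,0],
    [0,0,0],
    [0,0,0],
    [0,0,0],
    [0,0,0],
    [0,0,0],
    [0,0,0],
    [0,0,0],
  ],
  grip=[30,30,30,30,0,0,0,0],
)

```text
time_s: 7.68
tcp_pos: [0.4659, -0.3347, 0.0031]
ee_rot: [[0.828, -0.561, 0.0], [-0.561, -0.828, -0.0], [0.0, -0.0, -1.0]]
wrist_force: [0.4, 0.3, -0.7]
gripper_width: 0.126
gripper_force: 30.0
```

```bash
python3 - <<'E'
from h import *
s=sense(); print(s['tcp_pos'],s['wrist_force'],s['gripper_force'])
# target: pipe x = -drawer x ; yaw 4.2, tilt theta
def target(th,lift,yaw=4.2,ln=np.array([.5785,-.0025,.098]),z=.012-s['tcp_pos'][2]):
    a=np.radians(yaw); ex=np.array([np.cos(a),np.sin(a),0]); ey=np.array([-ex[1],ex[0],0]); t=np.radians(th)
    r=ey*np.cos(t)+np.array([0,0,np.sin(t)]); n=np.cross(ex,r); c=ln+.052*ex+.05*r
    # pipe z=n; pipe y=-r ; tool x = pipe y (at pick), tool z=-n
    R=np.column_stack([-r,np.cross(-n,-r),-n]); return c-z*n+[0,0,lift],R
p,R=target(35,.09); print(p,R.round(3))
s['tcp_pos'][2]+=.12
plan(p,R,s=s)
E
```

```text
[ 0.4658878  -0.33467995  0.00309129] [ 0.38840522  0.33970256 -0.70811999] 29.999696910381317
[0.62698646 0.0472521  0.20938123] [[ 0.06  -0.997 -0.042]
 [-0.817 -0.073  0.572]
 [-0.574  0.    -0.819]]
n 8 rot [0.0344, -0.0711, 0.1091]
[[-10.1, -50.8, -10.8], [-16.3, -49.7, -8.1], [-22.1, -47.8, -5.1], [-27.4, -45.2, -1.7], [-32.2, -42.0, 1.9], [-36.3, -38.1, 5.7], [-39.6, -33.7, 9.7], [-42.2, -28.8, 13.7]]
```

step_arm(
  linear=[
    [0,0,-20],
    [0,0,-50],
    [0,0,-50],
  ],
  delta_rot=[
    [0,0,0],
    [0,0,0],
    [0,0,0],
  ],
  grip=[0,0,0],
)

```text
time_s: 8.05
tcp_pos: [0.465, -0.3342, 0.1234]
ee_rot: [[0.828, -0.561, -0.002], [-0.561, -0.828, 0.001], [-0.003, 0.0, -1.0]]
wrist_force: [1.1, -0.7, -2.5]
gripper_width: 0.125
gripper_force: 30.0
```

```bash
cat >> h.py <<'E'
def target(th,lift,yaw=4.2,ln=(.5785,-.0025,.098),z=.009):
    a=np.radians(yaw); ex=np.array([np.cos(a),np.sin(a),0]); ey=np.array([-ex[1],ex[0],0]); t=np.radians(th)
    r=ey*np.cos(t)+np.array([0,0,np.sin(t)]); n=np.cross(ex,r); c=np.array(ln)+.052*ex+.05*r
    return c-z*n+[0,0,lift],np.column_stack([-r,np.cross(-n,-r),-n])
E
python3 - <<'E'
from h import *
s=sense(); print(s['tcp_pos'],s['gripper_width'],s['gripper_force'],s['wrist_force'])
p,R=target(35,.09); plan([.50,-.2,.24],R,n=8,s=s)
E
```

```text
[ 0.46502847 -0.33422619  0.1234116 ] 0.12545856757812668 29.99918282032013 [ 1.05353909 -0.69291204 -2.4718625 ]
n 8 rot [0.0346, -0.0708, 0.109]
[[-5.8, -16.3, -14.6], [-8.6, -16.0, -13.5], [-11.2, -15.4, -12.2], [-13.7, -14.4, -10.8], [-15.9, -13.2, -9.3], [-17.9, -11.6, -7.7], [-19.5, -9.8, -6.0], [-20.8, -7.8, -4.3]]
```

step_arm(
  linear=[
    [-6,-16,-15],
    [-9,-16,-13.5],
    [-11,-15.5,-12],
    [-14,-14.5,-11],
    [-16,-13,-9],
    [-18,-11.5,-8],
    [-19.5,-10,-6],
    [-21,-8,-4],
    [0,0,0],
  ],
  delta_rot=[
    [0.0346,-0.0708,0.109],
    [0.0346,-0.0708,0.109],
    [0.0346,-0.0708,0.109],
    [0.0346,-0.0708,0.109],
    [0.0346,-0.0708,0.109],
    [0.0346,-0.0708,0.109],
    [0.0346,-0.0708,0.109],
    [0.0346,-0.0708,0.109],
    [0,0,0],
  ],
  grip=[0,0,0,0,0,0,0,0,0],
)

```text
time_s: 9.18
tcp_pos: [0.4999, -0.2002, 0.2399]
ee_rot: [[0.063, -0.997, -0.039], [-0.818, -0.074, 0.571], [-0.572, -0.004, -0.82]]
wrist_force: [-0.3, -1.2, -2.2]
gripper_width: 0.124
gripper_force: 30.0
```

```bash
python3 - <<'E'
from h import *
s=sense(); print(s['tcp_pos'],s['gripper_width'],s['gripper_force'],s['wrist_force'],s['moment'],s['joints'])
p,R=target(36,.06); print(p);plan(p,R,s=s)
E
```

```text
[ 0.49988122 -0.20015535  0.23988567] 0.12396342636231711 29.999410808086395 [-0.26295663 -1.22304136 -2.19147239] [-1.56879051 -0.15668824  0.02266566] [-23.69036738  24.20345211   9.6360807  -30.48423736 -92.88482081
  31.19973282]
[0.62701037 0.04692646 0.18010811]
n 5 rot [-0.0005, -0.0039, 0.0005]
[[-32.0, -29.0, 37.0], [-31.9, -29.0, 37.1], [-31.7, -29.0, 37.2], [-31.6, -29.0, 37.3], [-31.5, -29.0, 37.4]]
```

step_arm(
  linear=[
    [-32,-29,37],
    [-32,-29,37],
    [-31.7,-29,37],
    [-31.6,-29,37.5],
    [-31.5,-29,37.5],
    [0,0,0],
    [0,0,0],
  ],
  delta_rot=[
    [0,-0.004,0],
    [0,-0.004,0],
    [0,-0.004,0],
    [0,-0.004,0],
    [0,-0.004,0],
    [0,0,0],
    [0,0,0],
  ],
  grip=[0,0,0,0,0,0,0],
)

```text
time_s: 10.05
tcp_pos: [0.6266, 0.0473, 0.1796]
ee_rot: [[0.062, -0.997, -0.043], [-0.807, -0.076, 0.586], [-0.588, -0.001, -0.809]]
wrist_force: [0.1, -0.5, -2.2]
gripper_width: 0.127
gripper_force: 30.0
```

```bash
python3 look.py w5 low_notch,swing_pivot; python3 - <<'E'
from h import *
s=sense(); print(s['tcp_pos'],s['gripper_width'],s['wrist_force'],s['moment'])
p,R=target(36,.03); print(p);plan(p,R,s=s)
E
```

```text
10.05 [0.62657778 0.04727854 0.17961769]
low_notch [406.9  96.7] 0.74 [ 0.5753 -0.001   0.098 ]
swing_pivot [242.3  94.6] 0.59 [0.6831 0.0057 0.098 ]
[0.62694991 0.04622896 0.1808117 ] 0.12489061099256785 [-0.71139079 -0.49033255 -1.72584226] [-1.56457894 -0.17424682 -0.02238763]
[0.62701037 0.04692646 0.15010811]
n 1 rot [-0.0027, 0.0006, 0.0012]
[[17.5, -0.0, 25.2]]
```

View pics/w5.png

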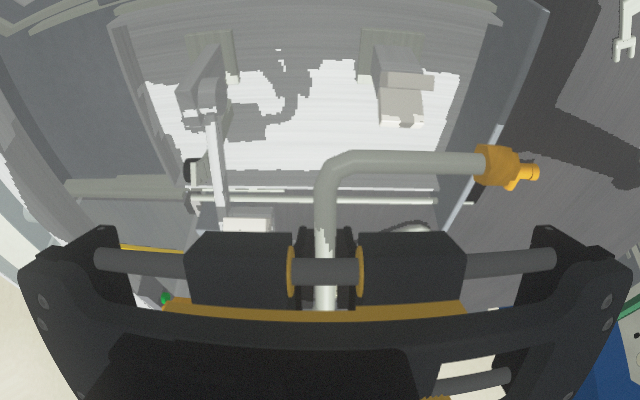

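step_arm(
  linear=[
    [9,0,12.5],
    [9,0,12.5],
    [6,0,8],
    [3,0,4],
    [0,0,0],
    [0,0,0],
  ],
  delta_rot=[
    [0,0,0],
    [0,0,0],
    [0,0,0],
    [0,0,0],
    [0,0,0],
    [0,0,0],
  ],
  grip=[0,0,0,0,0,0],
)

```text
time_s: 10.95
tcp_pos: [0.627, 0.0465, 0.1346]
ee_rot: [[0.06, -0.997, -0.042], [-0.807, -0.073, 0.586], [-0.588, -0.002, -0.809]]
wrist_force: [-0.5, -4.9, -2.7]
gripper_width: 0.127
gripper_force: 30.0
```

```bash
cat > st.py <<'E'
from h import *
from station import sense
s=sense(); R=s['ee_rot']
# moment/force about: print force; moment about drawer x axis
r=-R[:,0]; n=-R[:,2]; th=np.degrees(np.arcsin(r[2])); ex=-R[:,1]
c=s['tcp_pos']+.009*n; lo=c-.05*r-.052*ex; sw=c+.05*r+.052*ex
print('t',s['time_s'],'th',round(th,2),'yaw',round(np.degrees(np.arctan2(ex[1],ex[0])),2),'ex_z',round(ex[2],4),'tcp',s['tcp_pos'].round(4),'low',lo.round(4),'sw',sw.round(4))
print('F',s['wrist_force'].round(2),'M',s['moment'].round(3),'grip',s['gripper_width'].round(4),'M.ex',round(s['moment']@ex,3),'M tool',(R.T@s['moment']).round(3))
E
python3 st.py; python3 -c "
from h import *
p,R=target(36,.006);plan(p,R,n=1)"
```

```text
t 10.95 th 36.0 yaw 4.21 ex_z 0.0016 tcp [0.627  0.0465 0.1346] low [ 0.5785 -0.0029  0.1124] sw [0.6762 0.0854 0.1714]
n 1 rot [-0.0012, -0.0, 0.001]
[[4.7, -0.0, 7.1]]Traceback (most recent call last):
  File "st.py", line 8, in <module>
    print('F',s['wrist_force'].round(2),'M',s['moment'].round(3),'grip',s['gripper_width'].round(4),'M.ex',round(s['moment']@ex,3),'M tool',(R.T@s['moment']).round(3))
                                                                        ^^^^^^^^^^^^^^^^^^^^^^^^
AttributeError: 'float' object has no attribute 'round'
```

```bash
sed -i "s/s\['gripper_width'\].round(4)/round(s['gripper_width'],4)/" st.py; python3 st.py
```

```text
t 10.95 th 36.0 yaw 4.21 ex_z 0.0016 tcp [0.627  0.0465 0.1346] low [ 0.5785 -0.0029  0.1124] sw [0.6762 0.0854 0.1714]
F [-0.49 -4.86 -2.69] M [-2.743  0.112  0.192] grip 0.1268 M.ex -2.727 M tool [-0.369  2.727  0.025]
```

```bash
python3 look.py w6 low_notch,swing_pivot; python3 st.py; python3 - <<'E'
from h import *
import pickle
from ov import Vseg
s,w,_=pickle.load(open('w6.pkl','rb')); u,v,K=200,60,3.2
im=cv2.resize(w['img'][v:v+180,u:u+250,::-1].copy(),None,fx=K,fy=K,interpolation=cv2.INTER_CUBIC)
for th in(None,):
    for p,q in Vseg(th):
        f=lambda p:tuple(int(x) for x in (wproj(w,s,p)-[u,v]+.5)*K); cv2.line(im,f(p),f(q),(0,0,255),1,cv2.LINE_AA)
cv2.imwrite('pics/w6c.png',im)
E
```

```text
10.95 [0.62699632 0.04650147 0.13461571]
low_notch [418.9 140.7] 0.63 [ 0.5777 -0.002   0.098 ]
swing_pivot [231.2 142.1] 0.64 [0.681  0.0069 0.098 ]
t 11.1 th 36.01 yaw 4.2 ex_z 0.0016 tcp [0.6269 0.0466 0.1346] low [ 0.5785 -0.0028  0.1124] sw [0.6762 0.0855 0.1714]
F [-0.93 -5.41 -3.53] M [-2.85   0.166  0.128] grip 0.126 M.ex -2.829 M tool [-0.381  2.829  0.113]
```

View pics/w6c.png

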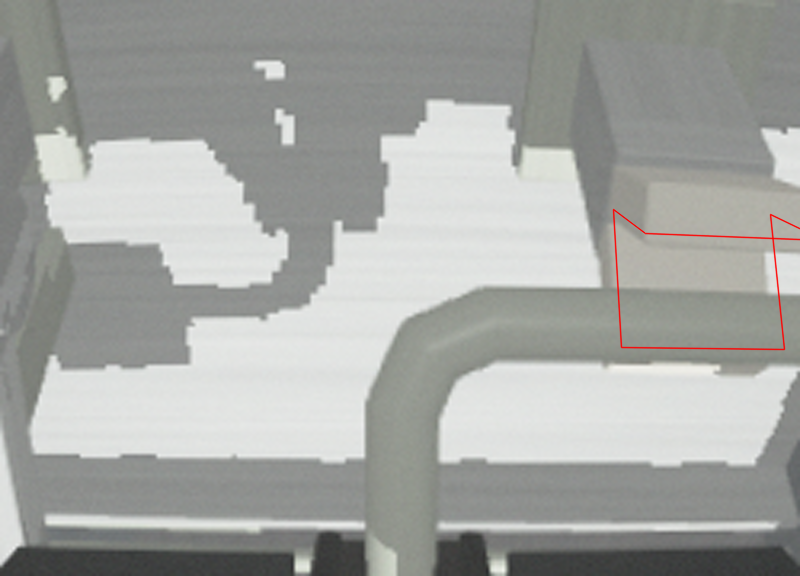

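step_arm(
  linear=[
    [4,0,-2.8],
    [0,0,0],
    [1.2,0,3.8],
    [0,0,0],
    [0,0,0],
  ],
  delta_rot=[
    [0,0,0],
    [0,0,0],
    [0,0,0],
    [0,0,0],
    [0,0,0],
  ],
  grip=[0,0,0,0,0],
)

```text
time_s: 11.72
tcp_pos: [0.6275, 0.0442, 0.1309]
ee_rot: [[0.061, -0.997, -0.042], [-0.806, -0.074, 0.588], [-0.589, -0.002, -0.808]]
wrist_force: [-0.4, -0.0, -2.6]
gripper_width: 0.125
gripper_force: 30.0
```

```bash
python3 st.py
```

```text
t 11.725 th 36.09 yaw 4.23 ex_z 0.0022 tcp [0.6275 0.0442 0.1309] low [ 0.5791 -0.0052  0.1086] sw [0.6767 0.083  0.1677]
F [-0.4  -0.01 -2.61] M [-1.613 -0.154  0.044] grip 0.1253 M.ex -1.62 M tool [-1.00e-03  1.62e+00 -5.90e-02]
```

step_arm(
  linear=[
    [0.9,0,2.85],
    [0,0,0],
    [0,0,0],
  ],
  delta_rot=[
    [0,0,0],
    [0,0,0],
    [0,0,0],
  ],
  grip=[0,0,0],
)

```text
time_s: 12.1
tcp_pos: [0.6275, 0.0448, 0.1281]
ee_rot: [[0.061, -0.997, -0.041], [-0.806, -0.073, 0.587], [-0.589, -0.002, -0.808]]
wrist_force: [-0.1, -1.4, -1.8]
gripper_width: 0.124
gripper_force: 30.0
```

```bash
python3 st.py
```

```text
t 12.1 th 36.08 yaw 4.21 ex_z 0.0023 tcp [0.6275 0.0448 0.1281] low [ 0.579  -0.0046  0.1058] sw [0.6767 0.0836 0.1649]
F [-0.06 -1.38 -1.81] M [-1.68  -0.212 -0.068] grip 0.1236 M.ex -1.691 M tool [ 0.109  1.691 -0.   ]
```

step_arm(
  linear=[
    [0.6,0,1.9],
    [0,0,0],
    [0,0,0],
  ],
  delta_rot=[
    [0,0,0],
    [0,0,0],
    [0,0,0],
  ],
  grip=[0,0,0],
)

```text
time_s: 12.48
tcp_pos: [0.6275, 0.0454, 0.1263]
ee_rot: [[0.061, -0.997, -0.041], [-0.806, -0.073, 0.587], [-0.589, -0.003, -0.808]]
wrist_force: [0.1, -1.6, -1.2]
gripper_width: 0.127
gripper_force: 30.0
```

```bash
python3 st.py
```

```text
t 12.475 th 36.07 yaw 4.21 ex_z 0.0025 tcp [0.6275 0.0454 0.1263] low [ 0.5791 -0.004   0.104 ] sw [0.6767 0.0842 0.1631]
F [ 0.13 -1.64 -1.16] M [-1.762 -0.217 -0.073] grip 0.1269 M.ex -1.773 M tool [0.111 1.773 0.004]
```

step_arm(
  linear=[
    [-0.2,0,0.9],
    [-0.2,0,0.9],
    [0,0,0],
    [0,0,0],
  ],
  delta_rot=[
    [0,-0.0175,0],
    [0,-0.0175,0],
    [0,0,0],
    [0,0,0],
  ],
  grip=[0,0,0,0],
)

```text
time_s: 12.98
tcp_pos: [0.6274, 0.0464, 0.1249]
ee_rot: [[0.059, -0.997, -0.043], [-0.785, -0.073, 0.615], [-0.616, -0.002, -0.787]]
wrist_force: [0.9, -4.5, 0.2]
gripper_width: 0.132
gripper_force: 30.0
```

```bash
python3 st.py
```

```text
t 12.975 th 38.05 yaw 4.19 ex_z 0.0023 tcp [0.6274 0.0464 0.1249] low [ 0.5789 -0.0022  0.101 ] sw [0.6767 0.0839 0.1629]
F [ 0.95 -4.47  0.2 ] M [-2.301 -0.097  0.033] grip 0.1324 M.ex -2.302 M tool [-0.081  2.302  0.014]
```

step_arm(
  linear=[
    [1.2,0,-0.9],
    [0,0,0],
    [0,0,0],
  ],
  delta_rot=[
    [0,0,0],
    [0,0,0],
    [0,0,0],
  ],
  grip=[0,0,0],
)

```text
time_s: 13.35
tcp_pos: [0.6274, 0.0459, 0.1249]
ee_rot: [[0.059, -0.997, -0.044], [-0.785, -0.074, 0.616], [-0.617, -0.002, -0.787]]
wrist_force: [-0.2, -1.2, -2.4]
gripper_width: 0.128
gripper_force: 30.0
```

```bash
python3 st.py
```

```text
t 13.35 th 38.11 yaw 4.23 ex_z 0.0023 tcp [0.6274 0.0459 0.1249] low [ 0.579  -0.0027  0.101 ] sw [0.6767 0.0834 0.163 ]
F [-0.18 -1.22 -2.38] M [-1.714 -0.233 -0.122] grip 0.1282 M.ex -1.727 M tool [0.156 1.727 0.028]
```

step_arm(
  linear=[
    [0.6,0,0.8],
    [0,0,0],
    [0,0,0],
  ],
  delta_rot=[
    [0,0,0],
    [0,0,0],
    [0,0,0],
  ],
  grip=[0,0,0],
)

```text
time_s: 13.72
tcp_pos: [0.6274, 0.0456, 0.1239]
ee_rot: [[0.059, -0.997, -0.044], [-0.785, -0.074, 0.616], [-0.617, -0.002, -0.787]]
wrist_force: [0.1, -0.3, -1.7]
gripper_width: 0.129
gripper_force: 30.0
```

```bash
python3 st.py
```

```text
t 13.725 th 38.1 yaw 4.23 ex_z 0.0021 tcp [0.6274 0.0456 0.1239] low [ 0.5789 -0.003   0.1001] sw [0.6767 0.0832 0.162 ]
F [ 0.14 -0.29 -1.75] M [-1.737 -0.167 -0.049] grip 0.129 M.ex -1.744 M tool [0.058 1.744 0.011]
```

step_arm(
  linear=[
    [0.6,0,0.8],
    [0,0,0],
    [0,0,0],
  ],
  delta_rot=[
    [0,0,0],
    [0,0,0],
    [0,0,0],
  ],
  grip=[0,0,0],
)

```text
time_s: 14.1
tcp_pos: [0.6274, 0.0455, 0.1229]
ee_rot: [[0.059, -0.997, -0.044], [-0.785, -0.074, 0.615], [-0.617, -0.002, -0.787]]
wrist_force: [0.4, -1.3, -0.9]
gripper_width: 0.124
gripper_force: 30.0
```

```bash
python3 st.py
```

```text
t 14.1 th 38.09 yaw 4.22 ex_z 0.0022 tcp [0.6274 0.0455 0.1229] low [ 0.5789 -0.0031  0.0991] sw [0.6767 0.083  0.161 ]
F [ 0.45 -1.29 -0.9 ] M [-1.755 -0.156 -0.003] grip 0.1243 M.ex -1.762 M tool [ 0.02   1.762 -0.017]
```

step_arm(
  linear=[
    [0.6,0,0.8],
    [0,0,0],
    [0,0,0],
  ],
  delta_rot=[
    [0,0,0],
    [0,0,0],
    [0,0,0],
  ],
  grip=[0,0,0],
)

```text
time_s: 14.48
tcp_pos: [0.6276, 0.0454, 0.1221]
ee_rot: [[0.059, -0.997, -0.043], [-0.785, -0.073, 0.615], [-0.617, -0.003, -0.787]]
wrist_force: [-0.2, -0.1, -2.1]
gripper_width: 0.124
gripper_force: 30.0
```

```bash
python3 st.py
```

```text
t 14.475 th 38.08 yaw 4.21 ex_z 0.0026 tcp [0.6276 0.0454 0.1221] low [ 0.5791 -0.0032  0.0982] sw [0.6768 0.0829 0.1601]
F [-0.16 -0.07 -2.08] M [-1.674 -0.195 -0.006] grip 0.1245 M.ex -1.683 M tool [ 0.058  1.683 -0.043]
```

step_arm(
  linear=[
    [0.6,0,0.8],
    [0,0,0],
    [0,0,0],
  ],
  delta_rot=[
    [0,0,0],
    [0,0,0],
    [0,0,0],
  ],
  grip=[0,0,0],
)

```text
time_s: 14.85
tcp_pos: [0.6278, 0.0454, 0.1215]
ee_rot: [[0.06, -0.997, -0.043], [-0.785, -0.073, 0.615], [-0.617, -0.003, -0.787]]
wrist_force: [0.9, -1.6, 1.3]
gripper_width: 0.124
gripper_force: 30.0
```

```bash
python3 st.py
```

```text
t 14.85 th 38.08 yaw 4.21 ex_z 0.0034 tcp [0.6278 0.0454 0.1215] low [ 0.5793 -0.0032  0.0975] sw [0.6771 0.083  0.1596]
F [ 0.89 -1.57  1.3 ] M [-1.329 -0.181 -0.131] grip 0.1242 M.ex -1.339 M tool [0.143 1.339 0.048]
```

step_arm(
  linear=[
    [0.6,0,0.8],
    [0,0,0],
    [0,0,0],
  ],
  delta_rot=[
    [0,0,0],
    [0,0,0],
    [0,0,0],
  ],
  grip=[0,0,0],
)

```text
time_s: 15.22
tcp_pos: [0.6281, 0.0454, 0.1208]
ee_rot: [[0.06, -0.997, -0.042], [-0.785, -0.073, 0.615], [-0.617, -0.004, -0.787]]
wrist_force: [1.4, -3.2, 4.4]
gripper_width: 0.127
gripper_force: 30.1
```

```bash
python3 st.py
```

```text
t 15.225 th 38.07 yaw 4.2 ex_z 0.0042 tcp [0.6281 0.0454 0.1208] low [ 0.5797 -0.0032  0.0968] sw [0.6773 0.0829 0.159 ]
F [ 1.4  -3.22  4.36] M [-0.904 -0.253 -0.304] grip 0.1269 M.ex -0.921 M tool [0.331 0.921 0.122]
```

step_arm(
  linear=[
    [-0.6,0,-0.8],
    [-0.2,0,0.9],
    [0,0,0],
    [0,0,0],
  ],
  delta_rot=[
    [0,0,0],
    [0,-0.0175,0],
    [0,0,0],
    [0,0,0],
  ],
  grip=[0,0,0,0],
)

```text
time_s: 15.72
tcp_pos: [0.6281, 0.0455, 0.1208]
ee_rot: [[0.059, -0.997, -0.043], [-0.774, -0.073, 0.629], [-0.63, -0.004, -0.777]]
wrist_force: [2.1, -4.9, 4.7]
gripper_width: 0.126
gripper_force: 30.1
```

```bash
python3 st.py
```

```text
t 15.725 th 39.05 yaw 4.17 ex_z 0.004 tcp [0.6281 0.0455 0.1208] low [ 0.5796 -0.0026  0.0961] sw [0.6774 0.0824 0.1595]
F [ 2.13 -4.88  4.67] M [-1.555 -0.485 -0.539] grip 0.1263 M.ex -1.588 M tool [0.623 1.588 0.18 ]
```

step_arm(
  linear=[
    [0.2,0,-0.9],
    [0,0,0],
    [0,0,0],
  ],
  delta_rot=[
    [0,0.0175,0],
    [0,0,0],
    [0,0,0],
  ],
  grip=[0,0,0],
)

```text
time_s: 16.1
tcp_pos: [0.628, 0.0454, 0.1207]
ee_rot: [[0.06, -0.997, -0.042], [-0.785, -0.073, 0.615], [-0.616, -0.004, -0.788]]
wrist_force: [4.2, -3.6, 2.0]
gripper_width: 0.122
gripper_force: 30.1
```

```bash
python3 st.py;  python3 look.py w7 low_notch,swing_pivot;python3 - <<'E'
from h import *
import pickle
s,w,_=pickle.load(open('w7.pkl','rb')); u,v,K=200,90,3.2
cv2.imwrite('pics/w7c.png',cv2.resize(w['img'][v:v+180,u:u+250,::-1].copy(),None,fx=K,fy=K,interpolation=cv2.INTER_CUBIC))
E
```

```text
t 16.1 th 38.03 yaw 4.18 ex_z 0.0035 tcp [0.628  0.0454 0.1207] low [ 0.5795 -0.0032  0.0968] sw [0.6773 0.0829 0.1588]
F [ 4.16 -3.56  2.03] M [-1.71  -0.906 -0.756] grip 0.122 M.ex -1.774 M tool [1.076 1.774 0.11 ]
16.1 [0.62803983 0.04540177 0.12072461]
low_notch [427.2 160.2] 0.89 [ 0.5777 -0.0028  0.098 ]
swing_pivot [226.3 162.9] 0.82 [0.6815 0.0075 0.098 ]
swing_pivot [322.5 250.8] 0.69 [0.6246 0.103  0.098 ]
```

View pics/w7c.png

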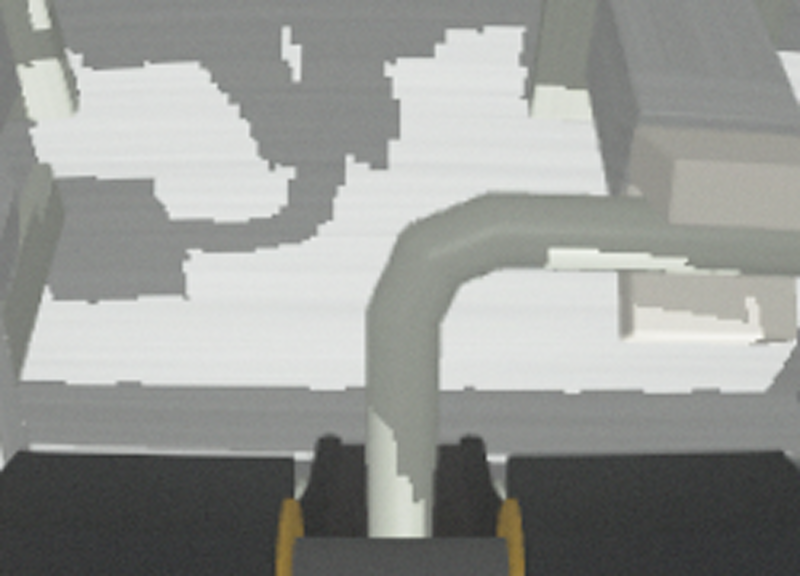

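step_arm(
  linear=[
    [0.2,-0.8,-0.2],
    [0,0,0],
    [0,0,0],
  ],
  delta_rot=[
    [0,0,0],
    [0,0,0],
    [0,0,0],
  ],
  grip=[0,0,0],
)

```text
time_s: 16.62
tcp_pos: [0.628, 0.0454, 0.1207]
ee_rot: [[0.059, -0.997, -0.044], [-0.785, -0.074, 0.615], [-0.617, -0.002, -0.787]]
wrist_force: [1.7, -2.7, 1.2]
gripper_width: 0.127
gripper_force: 30.1
```

```bash
python3 st.py
```

```text
t 16.625 th 38.09 yaw 4.23 ex_z 0.0017 tcp [0.628  0.0454 0.1207] low [ 0.5795 -0.0032  0.0969] sw [0.6773 0.0829 0.1588]
F [ 1.7  -2.71  1.24] M [-1.7   -0.63  -0.549] grip 0.1267 M.ex -1.743 M tool [0.733 1.743 0.119]
```

step_arm(
  linear=[
    [0,0,0],
    [0,0,0],
    [0,0,0],
    [0,0,0],
  ],
  delta_rot=[
    [0,0,0],
    [0,0,0],
    [0,0,0],
    [0,0,0],
  ],
  grip=[14,20,28,32],
)

```text
time_s: 17.12
tcp_pos: [0.6278, 0.0457, 0.1208]
ee_rot: [[0.059, -0.997, -0.045], [-0.784, -0.074, 0.616], [-0.617, -0.001, -0.787]]
wrist_force: [-0.5, -1.2, 0.8]
gripper_width: 0.334
gripper_force: 0.0
```

```bash
python3 st.py; python3 look.py w8 low_notch; python3 - <<'E'
import pickle
from h import *
a=pickle.load(open('w7.pkl','rb'))[1]['img'];b=pickle.load(open('w8.pkl','rb'))[1]['img']
# shift of pipe region
A=cv2.cvtColor(a[140:230,310:450],cv2.COLOR_RGB2GRAY).astype(np.float32);B=cv2.cvtColor(b[140:230,310:450],cv2.COLOR_RGB2GRAY).astype(np.float32)
print(cv2.phaseCorrelate(A,B),np.abs(A-B).mean())
E
```

```text
t 17.125 th 38.12 yaw 4.25 ex_z 0.0012 tcp [0.6278 0.0457 0.1208] low [ 0.5793 -0.0029  0.0969] sw [0.6771 0.0832 0.1588]
F [-0.5  -1.16  0.79] M [-1.233 -0.148 -0.051] grip 0.3337 M.ex -1.24 M tool [0.075 1.24  0.004]
17.125 [0.62778418 0.04568972 0.12078673]
low_notch [429.5 161.9] 0.79 [ 0.5757 -0.0013  0.098 ]
((-0.3660610113398235, -0.5789996610614594), 0.6762627260184583) 6.3587303
```

step_arm(
  linear=[
    [0,0,-10],
    [0,0,-40],
    [0,0,-60],
    [0,0,-60],
    [0,0,0],
  ],
  delta_rot=[
    [0,0,0],
    [0,0,0],
    [0,0,0],
    [0,0,0],
    [0,0,0],
  ],
  grip=[32,32,32,32,32],
)

```text
time_s: 17.85
tcp_pos: [0.6376, -0.0631, 0.2602]
ee_rot: [[0.063, -0.997, -0.033], [-0.787, -0.07, 0.612], [-0.613, -0.013, -0.79]]
wrist_force: [0.1, 0.9, -0.1]
gripper_width: 0.367
gripper_force: 0.0
```

```bash
cat >> h.py <<'E'
def Rpush(yaw=4.2,tilt=10):
    # x-angle 180+yaw, tool z leaning +x by tilt
    a=np.radians(yaw); ey=np.array([-np.sin(a),np.cos(a),0]); R=Rt(180+yaw)
    return Rn.from_rotvec(-ey*np.radians(tilt)).as_matrix()@R
E
python3 - <<'E'
from h import *
s=sense(); print(s['tcp_pos'],s['joints'],s['wrist_force']); R=Rpush(); print(R.round(3)); plan([.458,.108,.16],R,n=11,s=s)
E
```

```text
[ 0.63755088 -0.06310616  0.26023691] [-10.52532177  29.39011663  21.75658957 -36.62031453 -92.19347011
  16.60044679] [ 0.05344681  0.85649364 -0.09287136]
[[-0.982 -0.073  0.173]
 [-0.072  0.997  0.013]
 [-0.174  0.    -0.985]]
n 11 rot [0.0574, 0.0355, 0.1318]
[[-7.7, 15.3, 17.3], [-6.1, 17.2, 16.1], [-4.3, 18.8, 14.9], [-2.3, 20.0, 13.6], [-0.0, 20.9, 12.4], [2.3, 21.4, 11.2], [4.8, 21.6, 10.1], [7.3, 21.3, 9.1], [9.8, 20.7, 8.2], [12.2, 19.7, 7.4], [14.4, 18.4, 6.8]]
```

step_arm(
  linear=[
    [-7.7,15.3,17.3],
    [-6,17,16],
    [-4.3,18.8,15],
    [-2.3,20,13.6],
    [0,21,12.4],
    [2.3,21.4,11.2],
    [4.8,21.6,10],
    [7.3,21.3,9],
    [9.8,20.7,8.2],
    [12.2,19.7,7.4],
  ],
  delta_rot=[
    [0.0574,0.0355,0.1318],
    [0.0574,0.0355,0.1318],
    [0.0574,0.0355,0.1318],
    [0.0574,0.0355,0.1318],
    [0.0574,0.0355,0.1318],
    [0.0574,0.0355,0.1318],
    [0.0574,0.0355,0.1318],
    [0.0574,0.0355,0.1318],
    [0.0574,0.0355,0.1318],
    [0.0574,0.0355,0.1318],
  ],
  grip=[32,32,32,20,10,0,0,0,0,0],
)

```text
time_s: 19.1
tcp_pos: [0.4743, 0.0905, 0.1685]
ee_rot: [[-0.948, -0.254, 0.191], [-0.239, 0.966, 0.097], [-0.209, 0.046, -0.977]]
wrist_force: [0.6, 0.2, -0.2]
gripper_width: 0.004
gripper_force: 0.0
```

step_arm(
  linear=[
    [14.4,18.4,6.8],
    [0,0,0],
    [0,0,0],
  ],
  delta_rot=[
    [0.0574,0.0355,0.1318],
    [0,0,0],
    [0,0,0],
  ],
  grip=[0,0,0],
)

```text
time_s: 19.48
tcp_pos: [0.459, 0.1046, 0.1603]
ee_rot: [[-0.978, -0.126, 0.169], [-0.121, 0.992, 0.039], [-0.172, 0.018, -0.985]]
wrist_force: [0.1, -0.4, 0.5]
gripper_width: 0.005
gripper_force: 0.0
```

```bash
python3 look.py w9 lever_pad,low_notch; python3 - <<'E'
from h import *
s=sense(); print(s['joints'],s['gripper_width'],s['wrist_force'],s['moment'])
plan([.461,.110,.085],Rpush(),s=s)
cs={n:capture(n) for n in('scene','top')}
for n in cs:
    for l in('lever_pad','pipe_center','pipe_leg1'):
        print(n,l,[(np.round(a['point'],1).tolist(),round(a['score'],2),(atz(cs[n],a['point'],{'lever_pad':.065,'pipe_center':.129,'pipe_leg1':.129}[l])).round(3)) for a in landmark_of(n,l)[:3]])
print([ (n,proj(cs[n],[.6277,.0445,.128]).round(1)) for n in cs])
E
```

```text
19.475 [0.45896324 0.10464188 0.16034243]
lever_pad [328.7 183.1] 0.84 [0.4608 0.1112 0.065 ]
low_notch [199.9 292.4] 0.71 [ 0.5754 -0.001   0.098 ]
[  35.12843795    5.51447224  -34.80725555    5.81886139  -40.56278412
 -122.25572774] 0.007715196257606005 [ 0.72893148 -0.24874014 -0.21698571] [-0.05770595  0.16865699 -0.01496191]
n 2 rot [0.013, -0.0007, 0.0232]
[[5.4, 2.2, 37.4], [5.4, 2.5, 37.4]]
scene lever_pad []
scene pipe_center [([350.2, 187.3], 0.61, array([0.624, 0.026, 0.129]))]
scene pipe_leg1 [([376.0, 175.3], 0.67, array([0.655, 0.12 , 0.129])), ([332.9, 194.1], 0.6, array([ 0.601, -0.03 ,  0.129]))]
top lever_pad []
top pipe_center [([311.0, 173.3], 0.67, array([0.632, 0.031, 0.129])), ([184.9, 199.2], 0.66, array([0.546, 0.463, 0.129]))]
top pipe_leg1 [([318.9, 190.6], 0.62, array([0.572, 0.004, 0.129])), ([292.5, 158.0], 0.59, array([0.687, 0.095, 0.129]))]
[('scene', array([354.7, 184.8])), ('top', array([307.1, 174.7]))]
```

step_arm(
  linear=[
    [4.6,1.8,40],
    [4.6,1.8,36],
    [0,0,0],
  ],
  delta_rot=[
    [0.013,0,0.023],
    [0.013,0,0.023],
    [0,0,0],
  ],
  grip=[0,0,0],
)

```text
time_s: 20.4
tcp_pos: [0.4605, 0.1083, 0.0815]
ee_rot: [[-0.983, -0.075, 0.166], [-0.075, 0.997, 0.008], [-0.166, -0.005, -0.986]]
wrist_force: [-0.1, -0.5, 0.5]
gripper_width: 0.007
gripper_force: 0.0
```

```bash
python3 - <<'E'
from h import *
s=sense(); print(s['tcp_pos'],s['wrist_force'],s['moment'])
plan([.463,.111,.054],Rpush(),s=s)
E
```

```text
[0.4604896  0.1083475  0.08149006] [-0.10343768 -0.54180907  0.45258141] [-0.03416957  0.18269888  0.02918845]
n 1 rot [-0.0041, -0.008, 0.0027]
[[1.9, 2.6, 27.5]]
```

step_arm(
  linear=[
    [1,1.5,14],
    [1,1,8],
    [0,0,6],
    [0,0,0],
  ],
  delta_rot=[
    [0,0,0],
    [0,0,0],
    [0,0,0],
    [0,0,0],
  ],
  grip=[0,0,0,0],
)

```text
time_s: 20.9
tcp_pos: [0.4661, 0.1128, 0.0572]
ee_rot: [[-0.982, -0.075, 0.174], [-0.074, 0.997, 0.013], [-0.174, 0.0, -0.985]]
wrist_force: [-1.6, -0.4, 6.5]
gripper_width: 0.004
gripper_force: 3.5
```

step_arm(
  linear=[
    [-0.5,0,3],
    [-0.5,0,3],
    [0,0,0],
  ],
  delta_rot=[
    [0,0,0],
    [0,0,0],
    [0,0,0],
  ],
  grip=[0,0,0],
)

```text
time_s: 21.28
tcp_pos: [0.4715, 0.1138, 0.0555]
ee_rot: [[-0.981, -0.076, 0.181], [-0.075, 0.997, 0.016], [-0.182, 0.002, -0.983]]
wrist_force: [0.3, -9.3, 27.3]
gripper_width: 0.01
gripper_force: 14.2
```

step_arm(
  linear=[
    [0,0,-2],
    [-3,0,0.5],
    [-3,0,0.5],
  ],
  delta_rot=[
    [0,0,0],
    [0,0,0],
    [0,0,0],
  ],
  grip=[0,0,0],
)

```text
time_s: 21.65
tcp_pos: [0.4756, 0.1138, 0.056]
ee_rot: [[-0.981, -0.076, 0.178], [-0.074, 0.997, 0.015], [-0.179, 0.001, -0.984]]
wrist_force: [-1.3, -4.7, 17.6]
gripper_width: 0.009
gripper_force: 9.5
```

step_arm(
  linear=[
    [-3,0,0.3],
    [-3,0,0.5],
    [-3,0,0.5],
    [-3,0,0.5],
  ],
  delta_rot=[
    [0,0,0],
    [0,0,0],
    [0,0,0],
    [0,0,0],
  ],
  grip=[0,0,0,0],
)

```text
time_s: 22.15
tcp_pos: [0.4874, 0.1144, 0.056]
ee_rot: [[-0.981, -0.075, 0.177], [-0.074, 0.997, 0.014], [-0.178, 0.001, -0.984]]
wrist_force: [-1.9, -4.2, 16.7]
gripper_width: 0.004
gripper_force: 8.8
```

step_arm(
  linear=[
    [-5,0,0.9],
    [-5,0,0.9],
    [-5,0,0.9],
    [-5,0,0.9],
    [-5,0,0.9],
    [-5,0,0.9],
  ],
  delta_rot=[
    [0,0,0],
    [0,0,0],
    [0,0,0],
    [0,0,0],
    [0,0,0],
    [0,0,0],
  ],
  grip=[0,0,0,0,0,0],
)

```text
time_s: 22.9
tcp_pos: [0.5177, 0.1161, 0.056]
ee_rot: [[-0.981, -0.075, 0.177], [-0.074, 0.997, 0.013], [-0.177, 0.0, -0.984]]
wrist_force: [-2.3, -5.6, 16.6]
gripper_width: 0.004
gripper_force: 9.0
```

```bash
python3 - <<'E'
from h import *
s=sense(); print(s['wrist_force'],s['joints'])
c=capture('top')
for l in('low_notch','swing_pivot','pipe_leg1','pipe_center'): print(l,[(np.round(a['point'],1).tolist(),round(a['score'],2),atz(c,a['point'],.1).round(3)) for a in landmark_of('top',l)[:2]])
E
```

```text
[-2.27550577 -5.55818785 16.56904058] [  32.75304213   19.80245439  -36.78497373   11.57059687  -24.85634274
 -128.57720282]
low_notch [([317.0, 171.3], 0.96, array([0.644, 0.01 , 0.1  ]))]
swing_pivot [([318.9, 146.8], 0.74, array([0.733, 0.002, 0.1  ]))]
pipe_leg1 [([317.1, 174.1], 0.88, array([0.634, 0.01 , 0.1  ])), ([293.5, 143.2], 0.51, array([0.746, 0.093, 0.1  ]))]
pipe_center [([309.1, 159.3], 0.81, array([0.688, 0.037, 0.1  ]))]
```

step_arm(
  linear=[
    [-5,0,-4],
    [-6,0,-4],
    [-7,0,1.2],
    [-7,0,1.2],
    [-7,0,1.2],
    [-7,0,1.2],
  ],
  delta_rot=[
    [0,0,0],
    [0,0,0],
    [0,0,0],
    [0,0,0],
    [0,0,0],
    [0,0,0],
  ],
  grip=[0,0,0,0,0,0],
)

```text
time_s: 23.9
tcp_pos: [0.5532, 0.1185, 0.0618]
ee_rot: [[-0.983, -0.074, 0.17], [-0.073, 0.997, 0.011], [-0.171, -0.002, -0.985]]
wrist_force: [-2.2, -3.1, 4.7]
gripper_width: 0.0
gripper_force: 2.6
```

```bash
python3 - <<'E'
from h import *
s=sense(); print(s['wrist_force'],s['joints'])
E
```

```text
[-2.24640219 -3.08626806  4.73841731] [  30.79946515   22.17443884  -30.52191432    9.24785808  -28.85226883
 -124.30434561]
```

step_arm(
  linear=[
    [-8,0,-1],
    [-9,0,-1],
    [-9,0,1.5],
    [-9,0,1.5],
    [-9,0,1.5],
    [-9,0,1.5],
    [-9,0,1.5],
    [-9,0,1.5],
    [-9,0,1.5],
    [-9,0,1.5],
  ],
  delta_rot=[
    [0,0,0],
    [0,0,0],
    [0,0,0],
    [0,0,0],
    [0,0,0],
    [0,0,0],
    [0,0,0],
    [0,0,0],
    [0,0,0],
    [0,0,0],
  ],
  grip=[0,0,0,0,0,0,0,0,0,0],
)

```text
time_s: 25.15
tcp_pos: [0.6423, 0.1251, 0.0672]
ee_rot: [[-0.983, -0.074, 0.17], [-0.073, 0.997, 0.011], [-0.17, -0.001, -0.985]]
wrist_force: [-2.6, -2.0, 1.0]
gripper_width: 0.01
gripper_force: 1.4
```

```bash
python3 - <<'E'
from h import *
s=sense(); print(s['wrist_force'],s['joints'])
c=capture('top')
for l in('low_notch','pipe_leg1','pipe_center'): print(l,[(np.round(a['point'],1).tolist(),round(a['score'],2),atz(c,a['point'],.1).round(3)) for a in landmark_of('top',l)[:2]])
E
```

```text
[-2.58444799 -1.97187406  1.00765895] [  26.91634083   28.72656362  -16.54625752    6.55149731  -35.86183298
 -117.67960692]
low_notch [([317.0, 145.3], 0.58, array([0.738, 0.009, 0.1  ]))]
pipe_leg1 [([316.1, 145.4], 0.61, array([0.738, 0.012, 0.1  ]))]
pipe_center [([308.1, 125.5], 0.62, array([0.811, 0.04 , 0.1  ])), ([283.6, 251.8], 0.29, array([0.364, 0.127, 0.1  ]))]
```

step_arm(
  linear=[
    [-8,0,1.3],
    [-8,0,1.3],
    [-8,0,1.3],
    [-8,0,1.3],
    [-5,0,0.9],
    [-4,0,0.7],
  ],
  delta_rot=[
    [0,0,0],
    [0,0,0],
    [0,0,0],
    [0,0,0],
    [0,0,0],
    [0,0,0],
  ],
  grip=[0,0,0,0,0,0],
)

```text
time_s: 26.1
tcp_pos: [0.6837, 0.1284, 0.0676]
ee_rot: [[-0.983, -0.074, 0.171], [-0.073, 0.997, 0.012], [-0.171, -0.001, -0.985]]
wrist_force: [-2.4, -1.1, -0.4]
gripper_width: 0.004
gripper_force: 1.2
```

step_arm(
  linear=[
    [-3,0,0.5],
    [-3,0,0.5],
    [0,0,0],
  ],
  delta_rot=[
    [0,0,0],
    [0,0,0],
    [0,0,0],
  ],
  grip=[0,0,0],
)

```text
time_s: 26.48
tcp_pos: [0.6901, 0.1293, 0.068]
ee_rot: [[-0.982, -0.075, 0.172], [-0.074, 0.997, 0.013], [-0.173, -0.0, -0.985]]
wrist_force: [-0.8, -2.4, -0.8]
gripper_width: 0.008
gripper_force: 0.5
```

step_arm(
  linear=[
    [-3,0,0.5],
    [-3,0,0.5],
    [0,0,0],
  ],
  delta_rot=[
    [0,0,0],
    [0,0,0],
    [0,0,0],
  ],
  grip=[0,0,0],
)

```text
time_s: 26.85
tcp_pos: [0.6951, 0.1295, 0.0679]
ee_rot: [[-0.983, -0.074, 0.17], [-0.073, 0.997, 0.012], [-0.17, -0.001, -0.985]]
wrist_force: [-5.3, 0.2, 2.0]
gripper_width: 0.005
gripper_force: 2.3
```

step_arm(
  linear=[
    [-2,0,0.3],
    [-2,0,0.3],
    [0,0,0],
  ],
  delta_rot=[
    [0,0,0],
    [0,0,0],
    [0,0,0],
  ],
  grip=[0,0,0],
)

```text
time_s: 27.22
tcp_pos: [0.6955, 0.1294, 0.0678]
ee_rot: [[-0.984, -0.074, 0.162], [-0.073, 0.997, 0.01], [-0.163, -0.002, -0.987]]
wrist_force: [-15.1, 2.1, 8.1]
gripper_width: 0.005
gripper_force: 7.5
```

step_arm(
  linear=[
    [4,0,-1],
    [10,0,-5],
    [30,0,-12],
    [45,0,-30],
    [45,0,-35],
    [0,0,0],
  ],
  delta_rot=[
    [0,0,0],
    [0,0,0],
    [0,0,0],
    [0,0,0],
    [0,0,0],
    [0,0,0],
  ],
  grip=[0,0,0,0,0,0],
)

```text
time_s: 27.98
tcp_pos: [0.553, 0.1195, 0.1303]
ee_rot: [[-0.981, -0.077, 0.177], [-0.075, 0.997, 0.016], [-0.178, 0.002, -0.984]]
wrist_force: [0.3, 0.4, -0.6]
gripper_width: 0.008
gripper_force: 0.0
```

```bash
python3 - <<'E'
from h import *
s=sense(); print(s['tcp_pos'],s['wrist_force'])
c=capture('top'); t=c['img'][:,:,::-1]; d=capture('scene')['img'][:,:,::-1]
for l in('low_notch','pipe_leg1','pipe_center'): print(l,[(np.round(a['point'],1).tolist(),round(a['score'],2),atz(c,a['point'],.1).round(3)) for a in landmark_of('top',l)[:2]])
a=cv2.resize(t[40:240,230:430],(400,400),interpolation=cv2.INTER_CUBIC); b=cv2.resize(d[110:310,310:510],(400,400),interpolation=cv2.INTER_CUBIC)
cv2.imwrite('pics/end.png',np.hstack([a,b]))
E
```

```text
[0.55299059 0.11949134 0.13025267] [ 0.31737951  0.41921084 -0.60284376]
low_notch [([310.4, 128.8], 0.87, array([0.799, 0.032, 0.1  ])), ([359.3, 261.6], 0.71, array([ 0.328, -0.133,  0.1  ]))]
pipe_leg1 [([315.0, 128.4], 0.5, array([0.8  , 0.016, 0.1  ]))]
pipe_center []
```

View pics/end.png

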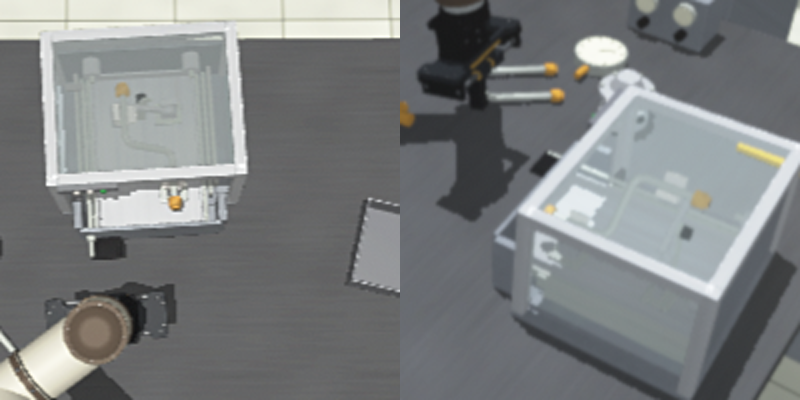

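```bash
python3 -c "
from station import finish_job; print(finish_job())"
```

```text
the job is handed in; nothing more can be done
None
```

The pipe is seated in both V rests and the drawer is fully home under the guard, with the pipe still in place and the arm clear; I handed the job in after about 28 s.

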